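Nest a slide rail between two others and clamp the bundle

TASK

Take the slide rail that lies on the bench open side down and lay it, still upside down, in the middle over the two rails in the blue wash tray, so that it drops fully home with one of its legs inside each of them and its ends level with theirs. Let go of it, then push the red toggle clamp handle down past its over-centre point so that the clamp foot locks down on the rail. Leave the other bench rail, the amber bottle and the glass jar where they are.

Things in the scene. Friction and masses are not known exactly. Their poses are not given: they have to be found in the camera images.
- rail: aluminium channel (U-profile) slide rail, 150 long x 56 wide x 30 high, 4 mm walls, so 48 mm clear between its two legs, 0.18 kg nominal. It lies open side DOWN (flat web on top, legs pointing down). Origin: centre of its underside (in the plane of the leg feet, 30 mm below the web's top); x along its length, y across, z up. May be gripped across its 56 mm width from above.
- spare_rail: Same channel as the rail, lying open side UP on the bench; not used, leave it. Origin: centre of its underside; x along its length, z up. Which of two bench places (130 mm apart) holds this one and which the rail varies.
- tray: Fixed blue tray, 184 x 144 mm over its 14 mm rim, toggle clamp on its +x end. Origin: centre of its underside, on the bench; x along the rails to the clamp, y across, z up. Floor 4 mm thick; a rib 16 mm wide, 12 high along x parts the base rails. Third rail home: its origin 8 mm above the tray's (feet on the base rails' webs, its top at 38), centred in x and y, about 10 mm play either way in y.
- base_rail_a: Same channel as the rail, open side UP in the tray on the rib's +y side (centre at y = 37.5 mm of the tray), along the tray's x, its leg tops 34 mm above the bench; loose, 1 to 2 mm of play. Origin: centre of its underside; x along its length, z up.
- base_rail_b: The other base rail, open side UP, on the rib's -y side (-37.5 mm).
- clamp (a joint): Angle (rad) of the red clamp handle: 0 at the start (open). The handle points up and out to the tray's +x; its elevation above level is 0.95 minus this value. Dead centre at 0.87; past it, up to the stop at 0.95 (handle level), it stays locked, the foot pressing with 5 to 10 N. 3 to 8 N pressed down near the handle's end closes it; it stays where it is left.
- clamp_pivot (a point): Hinge axis of the clamp handle, 151 mm from the tray's origin along the tray's +x, 53 mm above the bench; fixed. The open handle and arm stand above this end of the tray.
- clamp_grip (a point): Point on the centre line of the handle's red grip, 95 mm from the pivot; the grip is a round bar 20 mm in diameter, reaching from 55 to 125 mm from the pivot. Moves with the handle.
- clamp_foot: Black rubber foot (20 mm diameter, 12 mm long) on a spring at the end of the clamp arm; origin at the centre of its pressing face. With the clamp open it stands about 75 mm from the tray's origin along x and 160 mm above the bench; locked, it presses the web's top at x = 50 mm, y = 0 of the tray.
- oil: Amber oil bottle, 44 mm diameter, 85 mm tall, bystander. Origin: centre of its underside.
- jar: Glass jar, 64 mm diameter, 85 mm tall, bystander. Origin: centre of its underside.
Not all that is in view belongs to the job. What is shaped like the base_rail_a but purple is not meant.

How it is judged:
By the outcome, as a careful person would: the job done as asked, in the order asked, and still so for the second after the job is handed in, with the robot touching nothing.
It also fails if it takes over 51 s, if anything falls off the work surface, if the arm or the gripper's body presses on something with over 40 N, if the wrist force passes 120 N, or if a joint passes its speed limit or range.

ROBOT

A 7-joint arm with a two-finger parallel gripper is mounted at the origin on the work surface. World frame = base frame: x ahead of the robot, y to its left, z up, the work surface at z = 0. Lengths are in m, angles in rad, forces in N, time in s.
With the tool pointing down it reaches from about 0.35 to 0.775 m from the base axis. Payload 3.1 kg.
Tool frame: the origin (TCP) lies between the finger pads; the fingertips stand 17 mm ahead of it and the grasp point (between the pads) lies 2 mm behind it (ctrl.finger_overhang is the z of the fingertips in the tool frame, in m); z points along the fingers, x is the direction in which the jaws open and shut, and the axes are right-handed (so a half turn about z gives the same grasp; the last joint's range is limited). The gripper opens to 85 mm and grips with 20 to 120 N. Pads are 22 mm wide; open, the fingers measure 114 mm over their backs; the gripper's body (76 mm by 85 mm) begins 54 mm behind the grasp point. The pads swing forward as they close: fully open they stand 13 mm farther back than shut.
Start: joints at [-1.177, 0.311, 0.014, 1.512, -0.004, 1.319, -0.027], TCP at [0.232, 0.499, 0.248] pointing down, gripper open.
Joint ranges: [-2.7, 2.7], [-0.3, 1.91], [-1.27, 1.3], [0.12, 2.57], [-1.44, 4.58], [0.2, 2.03], [-3.05, 3.05]. Speed limits (rad/s): [2.79, 2.79, 3.14, 3.14, 3.14, 3.14, 3.14].

INTERFACE

Orientations are given as a unit quaternion [x, y, z, w].
In Python, from workcell import get_state, vision, ctrl gives the robot as it stands.
- The arm moves only by the shell command python3 -m creep 'ROWS' [FORCE]. ROWS is JSON, a list of rows, each a list of 3 entries, a list of its own where there are three numbers: the opening in per cent of the stroke, from 0 (shut) to 100 (fully open), then the shift along the tool's x, y, z in mm, then the turn about the tool's z in rad. A call has 1 to 20 rows; each row is the pose to reach, as a shift and turn from the pose commanded when the call began, along the tool's axes at that moment; what a row does not reach only later rows make up. A row lasts 1/10 s, in which the tool goes at most 50 mm and 8.59 degrees, less where a joint would pass 70% of its speed; a pose out of reach is approached as far as the arm can. A call with a gripper value outside its range is refused whole. The fingers move at their own pace and stop on an object; FORCE is the grip in N (left out, the last holds). Time passes only in rows, so rows that repeat a pose let the fingers close. It gives the time, the measured TCP pose, the force and the opening at its end, in the units of the state.
- get_state(): the state, without advancing time (a new reading comes with each control period).
- vision.grab_frame(name): name is "scene" or "top" or "wrist"; returns a dict with "color" (384x512x3 uint8, red, green, blue), "fx", "fy", "cx", "cy" (pixels), "world_to_cam" (4x4, takes a point from world to camera coordinates); the wrist camera has in their place "hand_eye" (4x4, takes a point from camera to tool coordinates, whose origin is the TCP and whose axes are the tool frame's). Camera axes: x right, y up, looking along -z (the intrinsics and any distortion apply to the point x, -y, -z); pixel columns grow to the right and rows downward; lengths in m; the calibration is good to about 2 mm. The wrist camera is an equidistant fisheye: a pixel r from the principal point sees the ray r / f radians off the axis. A picture is of the moment at which its call begins: read the wrist's pose just before it. There is no depth.
- ctrl.close_job(): hands the job in, once; it reports no verdict.
The state is a dict: "t": time; "qpos": joint angles; "dq": joint speeds; "effort": joint torques, N m; "tool_pos": TCP position; "tcp_rot": TCP orientation; "contact_force": force on the tool from outside, world axes, zero at the start; "moment": the same for the moment, N m; "grip_width": opening from 0.0 (shut) to 1.0 (fully open).
Only numpy, scipy, OpenCV 4.12 (cv2) and the standard library are available. Lean on these libraries where they do the work, as an engineer would, in place of code of your own. Each camera call takes 0.05 s, during which the arm holds its last target. There are 200 camera calls.

## Working session

There is one attempt and no reset: what is moved stays moved. The work goes in short steps, Python scripts to look and compute and a shell command to move; the robot and the scene stay as the last step left them, time stands still between calls to the robot, and variables do not carry over. Pictures are saved under pics/ and viewed, about 8 in all and at most 12, crops included, and the job is handed in when it is done.

```bash
ls; mkdir -p pics; python3 - <<'E'
from workcell import get_state, vision, ctrl
import cv2,numpy as np,pickle
s=get_state();print(s)
for n in ["scene","top"]:
    f=vision.grab_frame(n);pickle.dump(f,open(n+".pkl","wb"))
    print(n,{k:v for k,v in f.items() if k!="color"})
    cv2.imwrite(f"pics/{n}0.png",cv2.resize(f["color"][:,:,::-1],(800,600),interpolation=cv2.INTER_CUBIC))
E
```

```text
pics
{'t': 0.0, 'qpos': array([-1.17671483,  0.311739  ,  0.01400873,  1.51306247, -0.00439004,
        1.31919367, -0.02719824]), 'dq': array([-6.18823206e-04, -6.58812539e-04,  1.80937804e-03, -8.71706716e-04,
        6.99525276e-05,  2.13537048e-03, -8.57860387e-04]), 'effort': array([ 3.07677401e-04, -3.79907799e+01,  1.45901497e-01, -2.30594319e+01,
        1.20493839e-02,  1.35962415e-02, -6.03594295e-07]), 'tool_pos': array([0.23187304, 0.49797227, 0.24721157]), 'tcp_rot': array([ 8.43225355e-01,  5.37558921e-01, -9.68866541e-04,  6.83956349e-04]), 'contact_force': array([ 0.83353223, -0.14338662,  0.33245399]), 'moment': array([ 0.01004098, -0.05031794, -0.01033516]), 'grip_width': 0.9999801585117022}
scene {'fx': 477.76865879718576, 'fy': 477.76865879718576, 'cx': 259.3986034498823, 'cy': 198.69286714771272, 'world_to_cam': array([[ 0.01547505,  0.99978657,  0.01368686,  0.01692509],
       [-0.80276459,  0.00426252,  0.59628085,  0.33454086],
       [ 0.59609525, -0.0202148 ,  0.80265922, -1.74615802],
       [ 0.        ,  0.        ,  0.        ,  1.        ]])}
top {'fx': 492.59974005412425, 'fy': 492.59974005412425, 'cx': 254.29246321302892, 'cy': 194.3903095653336, 'world_to_cam': array([[ 0.00234208, -0.9997533 ,  0.02208722, -0.06532076],
       [ 0.98316296,  0.00633779,  0.18262097, -0.51938396],
       [-0.1827159 ,  0.02128762,  0.98293527, -1.20719806],
       [ 0.        ,  0.        ,  0.        ,  1.        ]])}
```

View pics/top0.png

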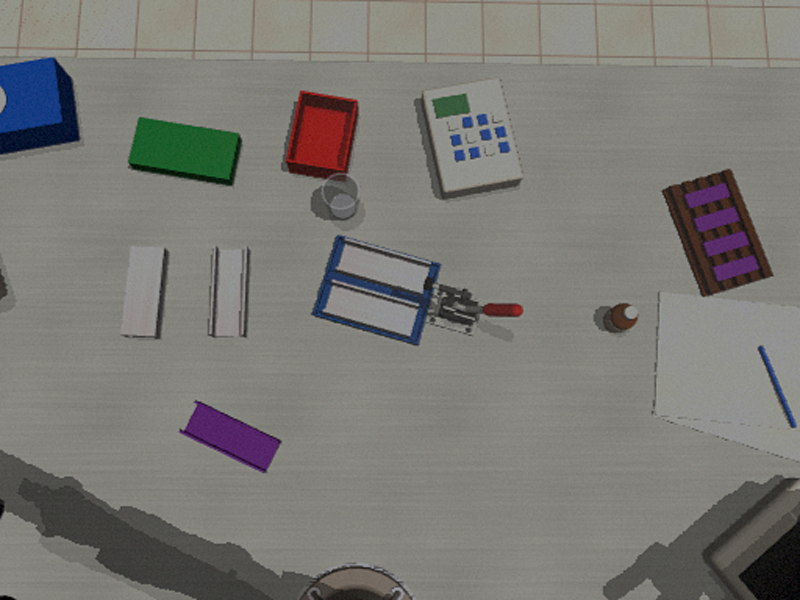

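View pics/scene0.png

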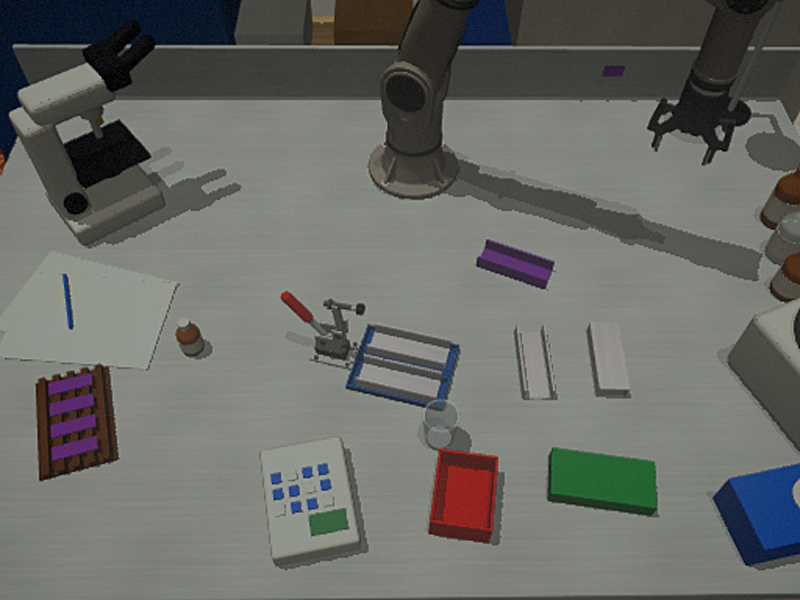

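Candidates (800x600 top view): flat-topped channel at (145,292), channel with two leg lines at (229,292), and purple channel at (230,436), which is excluded by colour. The first fits "open side down", as it has a plain web with no inner legs. I'll confirm this in an enlarged crop and measure at the same time.

```bash
cat > h.py <<'E'
import numpy as np,cv2,pickle
def cam(f):
    W=np.array(f["world_to_cam"]);R=W[:3,:3];return R,-R.T@W[:3,3]
def toplane(f,uv,z):
    R,C=cam(f);uv=np.atleast_2d(np.asarray(uv,float))
    d=np.c_[(uv[:,0]-f["cx"])/f["fx"],-(uv[:,1]-f["cy"])/f["fy"],-np.ones(len(uv))]@R
    return C+d*((z-C[2])/d[:,2])[:,None]
def topix(f,P):
    W=np.array(f["world_to_cam"]);c=np.atleast_2d(P)@W[:3,:3].T+W[:3,3]
    return np.c_[f["cx"]+f["fx"]*c[:,0]/-c[:,2],f["cy"]-f["fy"]*c[:,1]/-c[:,2]]
E
python3 - <<'E'
from h import *
for n in ["top","scene"]:
    f=pickle.load(open(n+".pkl","rb"));print(n,"cam",cam(f)[1])
    hsv=cv2.cvtColor(f["color"],cv2.COLOR_RGB2HSV)
    m=cv2.inRange(hsv,(100,120,40),(125,255,255))
    x0,x1,y0,y1=(190,290,140,230) if n=="top" else (210,300,200,265)
    mm=np.zeros_like(m);mm[y0:y1,x0:x1]=m[y0:y1,x0:x1]
    k,l,st,_=cv2.connectedComponentsWithStats(mm);i=1+np.argmax(st[1:,4]);print(st[i])
    v,u=np.nonzero(l==i);P=toplane(f,np.c_[u,v],.014)
    print("tray",cv2.minAreaRect(P[:,:2].astype(np.float32)*1000))
f=pickle.load(open("top.pkl","rb"));g=pickle.load(open("scene.pkl","rb"))
a=cv2.resize(f["color"][150:222,70:170],(800,576),interpolation=cv2.INTER_CUBIC)
b=cv2.resize(g["color"][195:270,320:420],(800,600),interpolation=cv2.INTER_CUBIC)
cv2.imwrite("pics/c1.png",cv2.resize(np.vstack([a,b]),(400,588))[:,:,::-1])
c=np.hstack([cv2.resize(a,(400,288)),cv2.resize(b,(400,288))])
d=np.hstack([cv2.resize(f["color"][140:230,190:340],(400,240),interpolation=cv2.INTER_CUBIC),cv2.resize(g["color"][180:270,175:325],(400,240),interpolation=cv2.INTER_CUBIC)])
cv2.imwrite("pics/c1.png",np.vstack([c,d])[:,:,::-1])
gr=cv2.cvtColor(f["color"],cv2.COLOR_RGB2GRAY)
for r in (165,175,190,205): print(r,gr[r,74:114].tolist())
for c in (85,92,99): print(c,gr[150:165,c].tolist(),gr[208:222,c].tolist())
E
```

```text
top cam [ 0.29021777 -0.03631452  1.2828907 ]
[200 151  74  69 673]
tray ((551.9605712890625, -28.473846435546875), (181.9928741455078, 143.02810668945312), 74.24311065673828)
scene cam [ 1.30917213 -0.05364571  1.20185788]
[280 221  14  35 160]
tray ((567.01318359375, 52.117977142333984), (17.265317916870117, 120.89965057373047), 74.50624084472656)
165 [124, 126, 123, 126, 128, 126, 126, 124, 134, 149, 145, 145, 147, 143, 145, 147, 148, 145, 147, 146, 144, 151, 147, 146, 146, 148, 146, 149, 148, 142, 90, 53, 52, 73, 118, 132, 130, 131, 133, 135]
175 [131, 131, 128, 130, 130, 134, 134, 135, 146, 147, 145, 148, 145, 143, 147, 144, 146, 146, 146, 145, 146, 146, 144, 143, 144, 147, 147, 149, 142, 90, 53, 47, 75, 118, 138, 138, 136, 138, 133, 133]
190 [133, 135, 139, 130, 134, 137, 145, 146, 142, 148, 145, 145, 144, 143, 147, 145, 144, 145, 143, 145, 140, 141, 142, 142, 146, 147, 145, 140, 52, 48, 65, 109, 140, 135, 135, 137, 135, 137, 136, 137]
205 [123, 128, 126, 128, 130, 145, 142, 145, 144, 138, 140, 141, 139, 141, 146, 142, 145, 142, 144, 137, 143, 140, 140, 142, 151, 135, 66, 52, 56, 81, 118, 130, 130, 131, 131, 135, 129, 131, 132, 132]
85 [126, 131, 131, 124, 122, 125, 128, 140, 152, 147, 148, 148, 147, 150, 146] [143, 143, 143, 145, 145, 140, 112, 60, 115, 127, 129, 129, 130, 131]
92 [125, 130, 135, 132, 125, 130, 129, 133, 145, 146, 147, 143, 148, 145, 146] [138, 142, 139, 139, 137, 139, 134, 61, 111, 115, 131, 128, 128, 131]
99 [131, 133, 136, 135, 130, 126, 135, 131, 141, 144, 145, 144, 146, 145, 139] [137, 134, 115, 112, 110, 88, 92, 68, 56, 115, 131, 129, 129, 130]
```

View pics/c1.png

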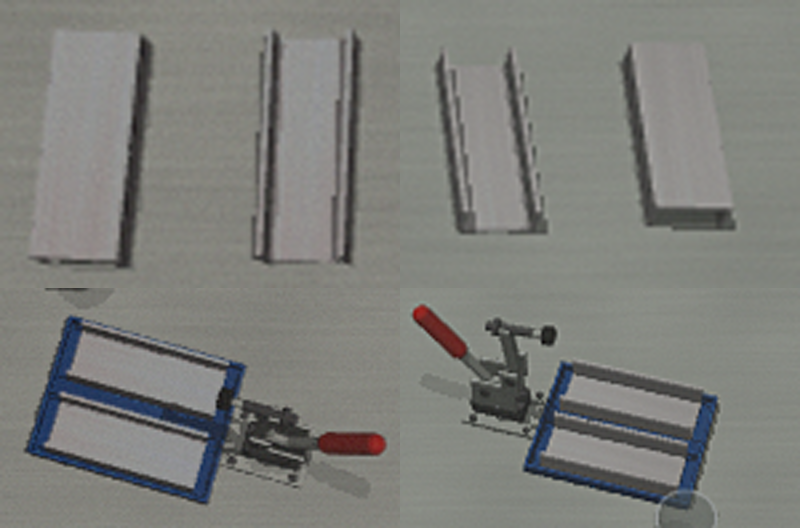

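The crop confirms it: the flat-web channel (top view px (145,292), scene px (608,358)) is open side down, and the one at (229,292) shows its inner floor and legs. The jar stands clear of the tray.

```bash
cat >> h.py <<'E'
def shift(s,xy,z=None):
    "tool-axis shift (mm) from current TCP to world xy(z)"
    from scipy.spatial.transform import Rotation as Q
    p=s["tool_pos"];t=np.array([xy[0],xy[1],p[2] if z is None else z])
    return Q.from_quat(s["tcp_rot"]).inv().apply(t-p)*1000
def jaw(s):
    from scipy.spatial.transform import Rotation as Q
    M=Q.from_quat(s["tcp_rot"]).as_matrix();return np.degrees(np.arctan2(M[1,0],M[0,0]))
E
python3 - <<'E'
from h import *
from workcell import get_state
f=pickle.load(open("top.pkl","rb"))
L=toplane(f,[(82.1,165),(81.4,175),(79.8,190),(78.5,205)],.03);R=toplane(f,[(103.9,165),(102.9,175),(101.5,190),(99.6,205)],.03)
E=toplane(f,[(92,157.1),(89,214.3)],.03)
for X in (L,R): print(X[:,:2].round(4),np.degrees(np.polyfit(X[:,0],X[:,1],1)[0]))
print(E, (E[0]-E[1])[:2])
x=E[:,0].mean();c=[np.polyval(np.polyfit(X[:,0],X[:,1],1),x) for X in (L,R)];print("centre",x,np.mean(c),"width",c[0]-c[1])
s=get_state();print("shift",shift(s,(x,np.mean(c))),"jaw",jaw(s))
# tray edges from base rail check: project predicted tray corners into both views
C=np.array([.552,-.0285]);a=np.radians(74.24-180);ex=np.array([np.cos(a),np.sin(a)]);ey=np.array([-ex[1],ex[0]])
P=[np.r_[C+sx*.092*ex+sy*.072*ey,.014] for sx,sy in((1,1),(1,-1),(-1,-1),(-1,1))]
print(topix(f,P).round(1).tolist());g=pickle.load(open("scene.pkl","rb"));print(topix(g,P).round(1).tolist())
for n,h,Q in(("top",f,P),("scene",g,P)):
    im=cv2.resize(h["color"],None,fx=4,fy=4,interpolation=cv2.INTER_CUBIC)
    cv2.polylines(im,[np.int32((topix(h,Q)+.5)*4)],True,(255,255,0),1)
    x,y=np.int32(topix(h,np.r_[C,0])[0]*4);cv2.imwrite(f"pics/o_{n}.png",im[y-220:y+220,x-200:x+200][:,:,::-1])
cv2.imwrite("pics/o.png",np.hstack([cv2.imread("pics/o_top.png"),cv2.imread("pics/o_scene.png")]))
E
```

```text
[[0.5978 0.3838]
 [0.5712 0.3839]
 [0.5317 0.3854]
 [0.4926 0.3861]] -1.3354120995283494
[[0.5983 0.3276]
 [0.5716 0.3287]
 [0.5321 0.3299]
 [0.4929 0.3325]] -2.569015827099149
[[0.61919012 0.35964197 0.03      ]
 [0.46877572 0.35789455 0.03      ]] [0.1504144  0.00174742]
centre 0.5439829227653088 0.35739222300641493 width 0.055002492797479485
shift [4.21253703e+00 3.42275040e+02 3.55921044e-02] jaw 65.03667159024785
[[281.8, 168.5], [267.2, 220.4], [199.3, 201.0], [215.2, 149.7]]
[[221.1, 246.0], [235.4, 206.9], [294.2, 220.1], [283.3, 260.9]]
```

View pics/o.png

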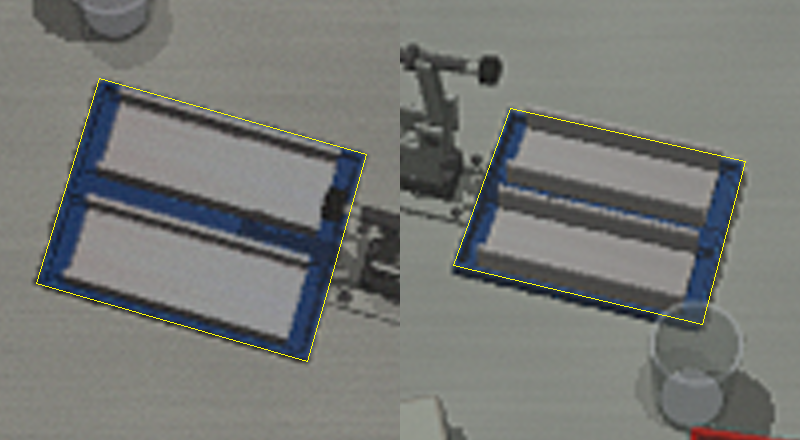

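Tray centre is (0.552, -0.0285) with +x at -105.8°; the overlay fits in both views. Rail centre is (0.544, 0.357) at about -2°. I'm going above the rail, gripping 15 mm toward the end that will lie away from the clamp.

```bash
python3 -m creep '[[100,[0,20,0],-0.05],[100,[0,60,10],-0.15],[100,[0,105,20],-0.25],[100,[0,150,40],-0.35],[100,[-1,195,60],-0.4],[100,[-2,240,80],-0.4],[100,[-2,280,100],-0.4],[100,[-2,310,120],-0.4],[100,[-2,329,137],-0.4],[100,[-2,329,147],-0.4],[100,[-2,329,147],-0.4],[100,[-2,329,147],-0.4],[100,[-2,329,147],-0.4]]' 40; python3 - <<'E'
from h import *
from workcell import get_state,vision,ctrl
s=get_state();print(s["tool_pos"],jaw(s),shift(s,(.529,.358),.023),ctrl.finger_overhang)
f=vision.grab_frame("wrist");print({k:v for k,v in f.items() if k!="color"});pickle.dump((s,f),open("w1.pkl","wb"))
cv2.imwrite("pics/w1.png",f["color"][:,:,::-1])
E
```

```text
t: 1.4
tool_pos: [0.5284, 0.3603, 0.1027]
tcp_rot: [0.719, 0.696, 0.001, -0.001]
contact_force: [-0.6, -0.3, -0.3]
grip_width: 0.992
[0.52843167 0.36029399 0.10267256] 88.13626083995632 [-2.46412529  0.58328368 79.66737393] 0.017
{'fx': 297.3186396354542, 'fy': 297.3186396354542, 'cx': 253.7398005998106, 'cy': 190.00036817582728, 'hand_eye': array([[ 9.99999455e-01, -1.04194197e-03,  6.15687588e-05,
         4.39131131e-04],
       [-9.84294172e-04, -9.61011171e-01, -2.76507794e-01,
        -7.03815246e-02],
       [ 3.47273342e-04,  2.76507582e-01, -9.61011673e-01,
        -1.25831878e-01],
       [ 0.00000000e+00,  0.00000000e+00,  0.00000000e+00,
         1.00000000e+00]])}
```

View pics/w1.png

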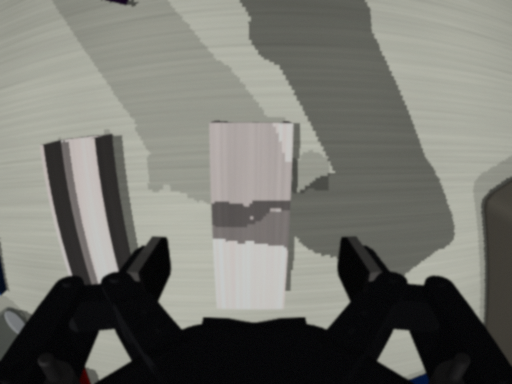

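The rail lies centred between the open fingers (web px 210–294 × 123–308; fingers at 168 and 340). I'll cross-check the ends from this view and descend.

```bash
cat >> h.py <<'E'
def wristplane(s,f,uv,z):
    from scipy.spatial.transform import Rotation as Q
    d=np.atleast_2d(np.asarray(uv,float))-[f["cx"],f["cy"]];r=np.hypot(*d.T);th=r/f["fx"]
    v=np.c_[np.sin(th)*d[:,0]/r,-np.sin(th)*d[:,1]/r,-np.cos(th)]
    H=np.array(f["hand_eye"]);M=Q.from_quat(s["tcp_rot"]).as_matrix()
    o=s["tool_pos"]+M@H[:3,3];w=v@H[:3,:3].T@M.T
    return o+w*((z-o[2])/w[:,2])[:,None]
E
python3 - <<'E'
from h import *
s,f=pickle.load(open("w1.pkl","rb"))
g=cv2.cvtColor(f["color"],cv2.COLOR_RGB2GRAY);print(g[116:130,235].tolist(),g[300:316,235].tolist(),g[160,203:216].tolist(),g[160,286:300].tolist(),g[280,208:224].tolist(),g[280,280:296].tolist())
print(wristplane(s,f,[(209,124),(292,123),(217,308),(284,308),(252,123),(252,308)],.03).round(4))
E
python3 -m creep '[[100,[-2,0,20],0],[100,[-2,0,45],0],[100,[-2,0,65],0],[100,[-2,0,75],0],[100,[-2,0,79],0],[100,[-2,0,79],0],[100,[-2,0,79],0]]'
```

```text
[149, 147, 148, 149, 147, 146, 148, 158, 164, 165, 165, 165, 165, 164] [195, 194, 194, 195, 195, 194, 194, 193, 191, 185, 179, 177, 176, 174, 174, 176] [151, 151, 151, 150, 151, 153, 159, 167, 172, 173, 172, 174, 175] [193, 195, 196, 194, 191, 171, 128, 88, 77, 79, 89, 115, 143, 154] [181, 182, 181, 182, 182, 183, 187, 193, 195, 196, 195, 196, 198, 198, 198, 198] [198, 199, 197, 195, 186, 164, 127, 104, 98, 104, 128, 155, 170, 171, 171, 171]
[[0.4684 0.3329 0.03  ]
 [0.4696 0.3883 0.03  ]
 [0.6173 0.3272 0.03  ]
 [0.619  0.3834 0.03  ]
 [0.469  0.3616 0.03  ]
 [0.6176 0.3566 0.03  ]]
t: 2.15
tool_pos: [0.5303, 0.3567, 0.0237]
tcp_rot: [0.72, 0.694, 0.001, 0.0]
contact_force: [0.1, 0.4, 0.1]
grip_width: 1.0
```

```bash
python3 -m creep '[[60,[0,0,0],0],[50,[0,0,0],0],[50,[0,0,0],0],[50,[0,0,0],0],[50,[0,0,0],0],[50,[0,0,0],0],[50,[0,0,0],0],[50,[0,0,0],0]]' 45; python3 -m creep '[[50,[0,0,-5],0],[50,[0,0,-20],0],[50,[0,0,-45],0],[50,[0,0,-75],0],[50,[0,0,-100],0],[50,[0,0,-110],0],[50,[0,0,-110],0]]'; python3 - <<'E'
from h import *
from workcell import get_state,vision
s=get_state();print(s["tool_pos"],jaw(s),s["qpos"][6],s["contact_force"])
f=vision.grab_frame("wrist");pickle.dump((s,f),open("w2.pkl","wb"))
cv2.imwrite("pics/w2.png",f["color"][:,:,::-1])
C=np.array([.552,-.0285]);a=np.radians(-105.76);ex=np.array([np.cos(a),np.sin(a)])
print(shift(s,C-.0137*ex))
E
```

```text
t: 2.95
tool_pos: [0.5303, 0.3566, 0.0235]
tcp_rot: [0.72, 0.694, 0.001, 0.0]
contact_force: [-0.2, 0.4, 6.0]
grip_width: 0.647
t: 3.65
tool_pos: [0.5304, 0.3565, 0.1344]
tcp_rot: [0.72, 0.694, 0.002, 0.0]
contact_force: [0.3, 0.0, -1.1]
grip_width: 0.644
[0.53044444 0.35648148 0.13435829] 87.94889504464565 0.9475452554633952 [ 0.27868263  0.0342804  -1.05276056]
[-370.65268106   38.56965926   -0.71149429]
```

View pics/w2.png

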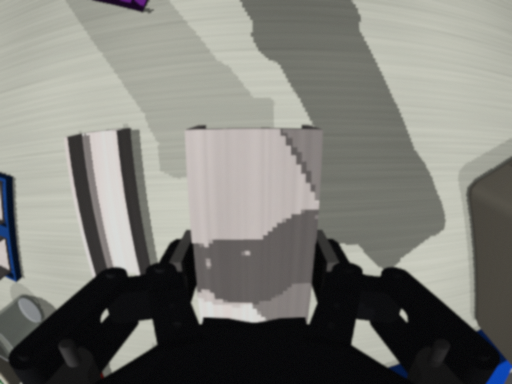

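The grasp is square and centred (web px 187–322, near end at row 128). Next I carry it to above the tray, turning +1.81 rad.

```bash
python3 - <<'E'
from h import *
s,f=pickle.load(open("w2.pkl","rb"))
P=wristplane(s,f,[(187,128),(253,128),(322,128)],s["tool_pos"][2]+.0065);print([shift(s,p[:2],p[2]).round(1) for p in P])
E
python3 -m creep '[[50,[-8,1,1],0.05],[50,[-25,3,3],0.15],[50,[-50,5,5],0.28],[50,[-78,8,7],0.42],[50,[-106,11,9],0.56],[50,[-134,14,9],0.7],[50,[-162,17,9],0.84],[50,[-190,20,9],0.98],[50,[-218,23,9],1.12],[50,[-246,26,9],1.26],[50,[-274,29,9],1.4],[50,[-302,32,9],1.53],[50,[-326,34,9],1.64],[50,[-345,36,9],1.72],[50,[-360,38,9],1.78],[50,[-369,39,9],1.81],[50,[-371,39,9],1.81],[50,[-371,39,9],1.81],[50,[-371,39,9],1.81]]'; python3 - <<'E'
from h import *
from workcell import get_state,vision
s=get_state();C=np.array([.552,-.0285]);a=np.radians(-105.76);ex=np.array([np.cos(a),np.sin(a)])
print(s["tool_pos"],jaw(s),s["qpos"],shift(s,C-.0137*ex))
out=[]
for n in("top","wrist"):
    f=vision.grab_frame(n);pickle.dump((s,f),open(n+"3.pkl","wb"))
    im=f["color"] if n=="wrist" else cv2.resize(f["color"][130:240,180:326],(512,384),interpolation=cv2.INTER_CUBIC)
    out.append(cv2.resize(im,(400,300),interpolation=cv2.INTER_AREA))
cv2.imwrite("pics/w3.png",np.hstack(out)[:,:,::-1])
E
```

```text
[array([-26.6, -62.2,  -6.7]), array([  0.1, -61.8,  -6.7]), array([ 28.1, -62.3,  -6.6])]
t: 5.6
tool_pos: [0.5552, -0.0146, 0.1231]
tcp_rot: [0.991, -0.136, -0.0, -0.001]
contact_force: [-0.4, 0.1, -1.7]
grip_width: 0.647
[ 0.55520826 -0.01457967  0.12309849] -15.607324498522901 [-0.4098503   0.46234973  0.55420903  1.69213618 -0.27293255  1.0652094
 -0.04154007] [ 0.69171219  0.57027142 -0.00101804]
```

View pics/w3.png

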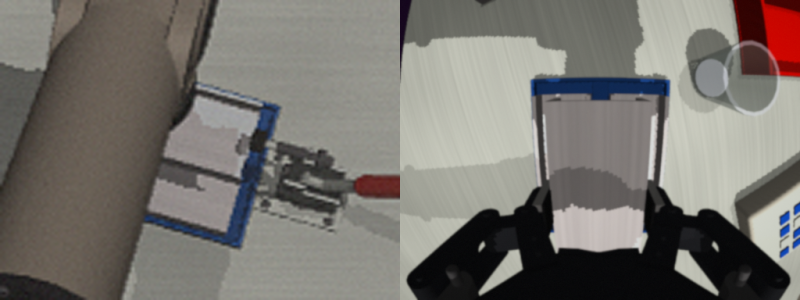

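The rail hangs over the tray, roughly centred. The tray's far rim is visible at wrist rows ≈100 (full scale), so I measure the tray in the tool frame with the same camera.

```bash
python3 - <<'E'
from h import *
s,f=pickle.load(open("wrist3.pkl","rb"))
hsv=cv2.cvtColor(f["color"],cv2.COLOR_RGB2HSV);m=cv2.inRange(hsv,(100,120,40),(125,255,255));m[:,:120]=0;m[:,400:]=0;m[150:]=0
v,u=np.nonzero(m);us=np.arange(175,340,12);top=[(c,v[u==c].min()-.5) for c in us if (u==c).any()]
P=wristplane(s,f,top,.014);print(np.array([shift(s,p[:2]) for p in P])[:,:2].round(1).tolist())
rows=[(r,u[v==r].min()-.5,u[v==r].max()+.5) for r in range(v.min(),v.min()+22,3)]
for r,a,b in rows:
    q=wristplane(s,f,[(a,r),(b,r)],.014);print(r,[shift(s,p[:2])[:2].round(1).tolist() for p in q])
im=cv2.resize(f["color"][92:152,150:360],(800,229),interpolation=cv2.INTER_CUBIC)
g=cv2.resize(f["color"][230:330,150:360],(800,371),interpolation=cv2.INTER_CUBIC)
cv2.imwrite("pics/w3b.png",np.vstack([im,g])[:,:,::-1])
E
```

```text
[[-63.1, -76.3], [-53.2, -76.6], [-43.5, -77.0], [-33.9, -76.7], [-24.4, -76.5], [-15.0, -76.3], [-5.6, -76.3], [3.7, -76.3], [13.1, -76.4], [22.5, -76.5], [32.0, -76.0], [41.5, -76.3], [51.2, -76.7], [61.1, -76.3]]
100 [[-46.3, -76.7], [28.4, -76.3]]
103 [[-69.4, -75.4], [72.5, -75.7]]
106 [[-69.5, -73.0], [72.6, -73.3]]
109 [[-69.6, -70.5], [72.7, -70.9]]
112 [[-69.6, -68.1], [72.8, -68.4]]
115 [[-69.7, -65.6], [72.8, -66.0]]
118 [[-68.9, -63.2], [72.9, -63.5]]
121 [[-69.0, -60.7], [72.2, -61.0]]
```

View pics/w3b.png

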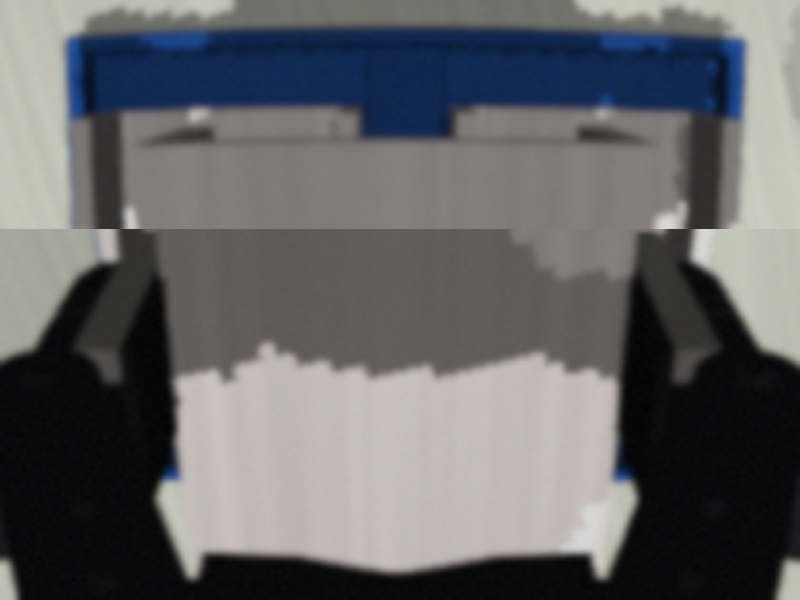

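Tray centre is about +1.5 mm in tool x, and the base-rail ends are already within about 0.5 mm of the rail's end. I correct by [1, 1] and lower in stages.

```bash
python3 -m creep '[[50,[1,1,5],0],[50,[1,1,18],0],[50,[1,1,35],0],[50,[1,1,48],0],[50,[1,1,56],0],[50,[1,1,60],0],[50,[1,1,60],0]]';python3 -m creep '[[50,[0,0,3],0],[50,[0,0,6],0],[50,[0,0,9],0],[50,[0,0,12],0],[50,[0,0,15],0],[50,[0,0,18],0],[50,[0,0,18],0]]'
```

```text
t: 6.4
tool_pos: [0.5556, -0.0174, 0.0627]
tcp_rot: [0.991, -0.137, -0.0, 0.0]
contact_force: [0.2, -0.3, -1.4]
grip_width: 0.645
t: 7.1
tool_pos: [0.5555, -0.0174, 0.0447]
tcp_rot: [0.991, -0.137, -0.001, 0.0]
contact_force: [-0.3, 0.2, -0.9]
grip_width: 0.646
```

```bash
python3 - <<'E'
from h import *
from workcell import get_state,vision
s=get_state();print(s["tool_pos"],jaw(s),s["contact_force"])
f=vision.grab_frame("wrist");pickle.dump((s,f),open("w4.pkl","wb"))
cv2.imwrite("pics/w4.png",cv2.resize(f["color"][100:220,130:380],(800,384),interpolation=cv2.INTER_CUBIC)[:,:,::-1])
E
```

```text
[ 0.55546424 -0.01735263  0.04473796] -15.75010995301943 [-0.3051807   0.21812752 -0.93097533]
```

View pics/w4.png

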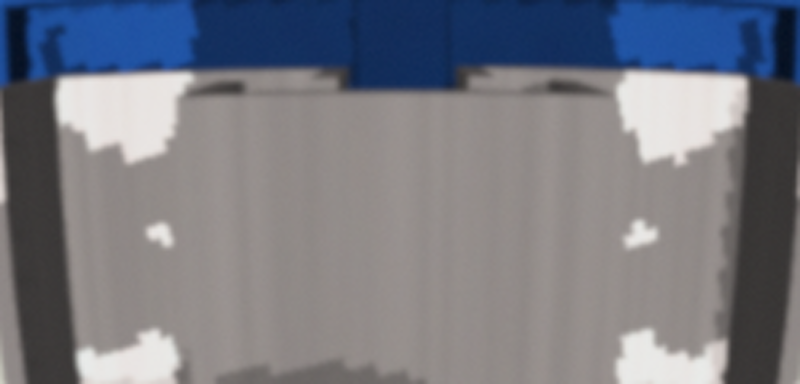

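```bash
python3 - <<'E'
from h import *
s,f=pickle.load(open("w4.pkl","rb"))
def T(px,z):return [shift(s,p[:2])[:2].round(1).tolist() for p in wristplane(s,f,[(130+x/3.2-.35,100+y/3.2-.35) for x,y in px],z)]
print("rail end",T([(188,97),(400,92),(612,97)],s["tool_pos"][2]+.0065))
print("base web ends",T([(100,73),(280,69),(500,69),(700,73)],.008))
print("base outer inner-faces at top",T([(10,200),(790,200)],.034), "at foot",T([(62,200),(738,200)],.008))
E
```

```text
rail end [[-26.9, -61.4], [0.0, -61.7], [26.9, -61.5]]
base web ends [[-52.4, -63.0], [-20.3, -62.7], [17.1, -62.7], [52.7, -63.1]]
base outer inner-faces at top [[-60.1, -45.4], [60.4, -45.5]] at foot [[-61.0, -40.4], [61.4, -40.5]]
```

It is centred across within 0.3 mm, and the rail end is 1.2 mm too far in +y, so I correct by -1 mm while lowering home.

```bash
python3 -m creep '[[50,[0,-1,2],0],[50,[0,-1,5],0],[50,[0,-1,8],0],[50,[0,-1,10],0],[50,[0,-1,11],0],[50,[0,-1,12],0],[50,[0,-1,12],0]]';python3 -m creep '[[50,[0,0,0.5],0],[50,[0,0,1],0],[50,[0,0,1],0],[50,[0,0,1],0]]'
```

```text
t: 7.85
tool_pos: [0.5561, -0.0165, 0.0332]
tcp_rot: [0.991, -0.137, -0.0, 0.0]
contact_force: [-0.3, -0.9, -1.1]
grip_width: 0.644
t: 8.25
tool_pos: [0.5562, -0.0165, 0.0324]
tcp_rot: [0.991, -0.137, 0.0, -0.0]
contact_force: [-0.1, 0.4, -1.1]
grip_width: 0.642
```

```bash
python3 -m creep '[[50,[0,0,0.5],0],[50,[0,0,1],0],[50,[0,0,1],0],[50,[0,0,1],0]]';python3 -m creep '[[50,[0,0,0.5],0],[50,[0,0,1],0],[50,[0,0,1],0],[50,[0,0,1],0]]'
```

```text
t: 8.65
tool_pos: [0.5563, -0.0165, 0.0315]
tcp_rot: [0.991, -0.137, 0.0, -0.0]
contact_force: [-0.2, 0.9, 1.2]
grip_width: 0.648
t: 9.05
tool_pos: [0.5563, -0.0165, 0.0315]
tcp_rot: [0.991, -0.137, 0.0, -0.0]
contact_force: [-3.2, 0.4, 7.7]
grip_width: 0.644
```

It is seated: z stopped at 31.5 mm, exactly the expected height, with 7.7 N. Releasing and retreating up and away from the clamp.

```bash
python3 -m creep '[[55,[0,0,-1],0],[65,[0,0,-1],0],[72,[0,0,-1],0],[75,[0,0,-1],0],[75,[0,0,-1],0],[75,[0,0,-1],0],[75,[0,0,-6],0],[75,[0,0,-18],0],[75,[0,0,-40],0],[75,[0,-10,-65],0],[75,[0,-25,-90],0],[75,[0,-40,-110],0],[75,[0,-50,-120],0],[75,[0,-50,-120],0],[75,[0,-50,-120],0]]'; python3 - <<'E'
from h import *
from workcell import get_state,vision
s=get_state();print(s["tool_pos"],jaw(s),s["contact_force"],s["qpos"])
f=vision.grab_frame("wrist");g=vision.grab_frame("scene");pickle.dump((s,f,g),open("w5.pkl","wb"))
a=cv2.resize(f["color"],(400,300),interpolation=cv2.INTER_AREA);b=cv2.resize(g["color"][170:282,170:320],(400,300),interpolation=cv2.INTER_CUBIC)
cv2.imwrite("pics/w5.png",np.hstack([a,b])[:,:,::-1])
E
```

```text
t: 10.55
tool_pos: [0.5691, 0.0312, 0.1498]
tcp_rot: [0.991, -0.137, -0.001, 0.0]
contact_force: [0.0, -0.8, -0.0]
grip_width: 0.75
[0.56913912 0.03116349 0.14981724] -15.752449776762633 [ 0.03248622 -0.76776275 -0.04384532] [-0.48326356  0.46246656  0.55545741  1.61793895 -0.26142648  1.13747769
 -0.13903654]
```

View pics/w5.png

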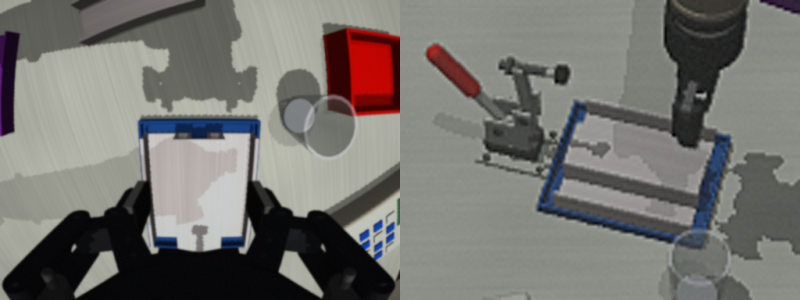

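The rail lies home between the base rails' legs (scene view: web flush, clamp foot clear). I close the fingers, go over the clamp and come down above the handle grip.

```bash
python3 -m creep '[[50,[0,0,-10],0],[20,[0,0,-35],0],[0,[0,0,-65],0],[0,[0,5,-95],0],[0,[0,20,-110],0],[0,[0,45,-110],0],[0,[0,75,-110],0],[0,[0,105,-110],0],[0,[0,135,-110],0],[0,[0,165,-110],0],[0,[0,195,-110],0],[0,[0,220,-110],0],[0,[0,240,-110],0],[0,[0,250,-110],0],[0,[0,252,-110],0],[0,[0,252,-110],0],[0,[0,252,-110],0]]'; python3 - <<'E'
from h import *
from workcell import get_state,vision
s=get_state();C=np.array([.552,-.0285]);a=np.radians(-105.76);ex=np.array([np.cos(a),np.sin(a)]);d=s["tool_pos"][:2]-C
print(s["tool_pos"],jaw(s),"tray x,y",d@ex,d@[-ex[1],ex[0]],s["qpos"])
f=vision.grab_frame("wrist");g=vision.grab_frame("scene");pickle.dump((s,f,g),open("w6.pkl","wb"))
a=cv2.resize(f["color"],(400,300),interpolation=cv2.INTER_AREA);b=cv2.resize(g["color"][150:262,150:300],(400,300),interpolation=cv2.INTER_CUBIC)
cv2.imwrite("pics/w6.png",np.hstack([a,b])[:,:,::-1])
E
```

```text
t: 12.35
tool_pos: [0.5019, -0.2094, 0.26]
tcp_rot: [0.991, -0.136, -0.0, -0.001]
contact_force: [-0.1, -0.3, 0.3]
grip_width: -0.0
[ 0.50186419 -0.2093601   0.26002173] -15.618868163170243 tray x,y 0.18767848480361557 0.0008720307360642035 [-0.1448503   0.33500991  0.68285456  1.52655429 -0.21483797  1.35687932
  0.28402477]
```

View pics/w6.png

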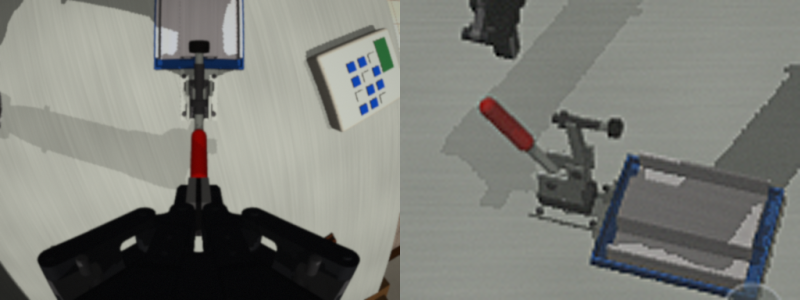

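The closed fingers are lined up with the red handle (wrist px 199,150 of the 400-wide half). Lowering to just above it, then pressing along the arc.

```bash
python3 -m creep '[[0,[0,2,10],0],[0,[0,2,30],0],[0,[0,2,55],0],[0,[0,2,75],0],[0,[0,2,86],0],[0,[0,2,90],0],[0,[0,2,90],0],[0,[0,2,90],0]]';python3 -m creep '[[0,[0,0,3],0],[0,[0,0,6],0],[0,[0,0,8],0],[0,[0,0,10],0],[0,[0,0,10],0]]'
```

```text
t: 13.25
tool_pos: [0.5015, -0.2132, 0.1712]
tcp_rot: [0.991, -0.137, 0.001, 0.0]
contact_force: [0.3, -0.5, 0.7]
grip_width: -0.001
t: 13.75
tool_pos: [0.5006, -0.2127, 0.16]
tcp_rot: [0.991, -0.137, -0.0, -0.0]
contact_force: [0.6, 0.1, -0.1]
grip_width: 0.002
```

```bash
python3 -m creep '[[0,[0,1,4],0],[0,[0,5,7],0],[0,[0,9,10],0],[0,[0,12,13],0],[0,[0,16,17],0],[0,[0,19,20],0],[0,[0,22,23],0],[0,[0,25,26],0],[0,[0,27,28],0],[0,[0,27,28],0]]'
```

```text
t: 14.75
tool_pos: [0.4928, -0.239, 0.1317]
tcp_rot: [0.991, -0.137, -0.001, -0.0]
contact_force: [0.6, -0.4, 0.3]
grip_width: -0.003
```

```bash
python3 -m creep '[[0,[0,3,4],0],[0,[0,6,8],0],[0,[0,9,13],0],[0,[0,11,17],0],[0,[0,13,21],0],[0,[0,15,25],0],[0,[0,17,30],0],[0,[0,19,34],0],[0,[0,19,36],0],[0,[0,19,36],0]]'; python3 - <<'E'
from h import *
from workcell import get_state
s=get_state();C=np.array([.552,-.0285]);a=np.radians(-105.76);ex=np.array([np.cos(a),np.sin(a)]);d=s["tool_pos"][:2]-C
print("tray x,y",d@ex,d@[-ex[1],ex[0]],"tip z",s["tool_pos"][2]-.017)
E
```

```text
t: 15.75
tool_pos: [0.4883, -0.257, 0.0961]
tcp_rot: [0.991, -0.137, -0.0, -0.0]
contact_force: [0.1, 1.1, 1.2]
grip_width: -0.001
tray x,y 0.2371733994355294 0.0007869940413876526 tip z 0.07913301885777069
```

Force is low, so I check numerically whether the handle moved, using red pixels in the scene view.

```bash
cat >> h.py <<'E'
def handle(f,n):
    C=np.array([.552,-.0285]);a=np.radians(-105.76);ex=np.array([np.cos(a),np.sin(a)])
    hsv=cv2.cvtColor(f["color"],cv2.COLOR_RGB2HSV);m=cv2.inRange(hsv,(0,130,60),(8,255,255))|cv2.inRange(hsv,(172,130,60),(180,255,255))
    P=lambda e,r:topix(f,np.r_[C+ex*(.151+r*np.cos(e)),.053+r*np.sin(e)])[0]
    k=np.zeros_like(m)
    for e in np.linspace(-.1,1.05,30): cv2.line(k,tuple(map(int,P(e,.05))),tuple(map(int,P(e,.13))),255,7)
    v,u=np.nonzero(m&k);print(n,len(u),"red centroid",u.mean().round(1),v.mean().round(1),"bbox",u.min(),u.max(),v.min(),v.max())
    for e in (.95,.6,.3,.2,.1,.0): print("  elev",e,"pred r=55,90,125",P(e,.055).round(0),P(e,.09).round(1),P(e,.125).round(0))
E
python3 - <<'E'
from h import *
from workcell import vision
handle(pickle.load(open("scene.pkl","rb")),"start")
f=vision.grab_frame("scene");pickle.dump(f,open("s7.pkl","wb"));handle(f,"now")
f=vision.grab_frame("top");handle(f,"top now")
E
```

```text
start 148 red centroid 189.2 195.9 bbox 180 199 187 205
  elev 0.95 pred r=55,90,125 [197. 203.] [189.1 195.1] [181. 187.]
  elev 0.6 pred r=55,90,125 [193. 204.] [182.7 198.2] [172. 192.]
  elev 0.3 pred r=55,90,125 [191. 207.] [179.8 202.3] [168. 198.]
  elev 0.2 pred r=55,90,125 [191. 208.] [179.4 203.9] [168. 200.]
  elev 0.1 pred r=55,90,125 [191. 209.] [179.4 205.6] [168. 202.]
  elev 0.0 pred r=55,90,125 [191. 210.] [179.6 207.4] [168. 205.]
now 113 red centroid 181.6 206.1 bbox 168 192 202 211
  elev 0.95 pred r=55,90,125 [197. 203.] [189.1 195.1] [181. 187.]
  elev 0.6 pred r=55,90,125 [193. 204.] [182.7 198.2] [172. 192.]
  elev 0.3 pred r=55,90,125 [191. 207.] [179.8 202.3] [168. 198.]
  elev 0.2 pred r=55,90,125 [191. 208.] [179.4 203.9] [168. 200.]
  elev 0.1 pred r=55,90,125 [191. 209.] [179.4 205.6] [168. 202.]
  elev 0.0 pred r=55,90,125 [191. 210.] [179.6 207.4] [168. 205.]h.py:32: RuntimeWarning: Mean of empty slice.
  v,u=np.nonzero(m&k);print(n,len(u),"red centroid",u.mean().round(1),v.mean().round(1),"bbox",u.min(),u.max(),v.min(),v.max())
  ret = ret.dtype.type(ret / rcount)
Traceback (most recent call last):
  File "h.py", line 32, in handle
    v,u=np.nonzero(m&k);print(n,len(u),"red centroid",u.mean().round(1),v.mean().round(1),"bbox",u.min(),u.max(),v.min(),v.max())
                                                                                                 ~~~~~^^
ValueError: zero-size array to reduction operation minimum which has no identity
```

The handle is following (elevation ≈0.1–0.15). I press on past dead centre to the stop.

```bash
python3 -m creep '[[0,[0,1,2],0],[0,[0,2,4],0],[0,[0,3,6],0],[0,[0,3,8],0],[0,[0,4,10],0],[0,[0,4,12],0],[0,[0,4,12],0],[0,[0,4,12],0]]';python3 -m creep '[[0,[0,0,1],0],[0,[0,0,2],0],[0,[0,0,3],0],[0,[0,0,4],0],[0,[0,0,4],0],[0,[0,0,4],0]]'
```

```text
t: 16.65
tool_pos: [0.4867, -0.2615, 0.084]
tcp_rot: [0.991, -0.137, -0.0, 0.0]
contact_force: [-0.8, -0.0, -0.7]
grip_width: -0.003
t: 17.25
tool_pos: [0.4872, -0.2609, 0.0803]
tcp_rot: [0.991, -0.137, -0.0, -0.0]
contact_force: [0.8, -0.3, 1.4]
grip_width: -0.003
```

```bash
python3 -m creep '[[0,[0,0,0.5],0],[0,[0,0,1],0],[0,[0,0,1.5],0],[0,[0,0,1.5],0],[0,[0,0,1.5],0]]';python3 -m creep '[[0,[0,0,0.5],0],[0,[0,0,1],0],[0,[0,0,1],0],[0,[0,0,1],0]]'
```

```text
t: 17.75
tool_pos: [0.4873, -0.261, 0.0801]
tcp_rot: [0.991, -0.137, 0.0, -0.0]
contact_force: [-2.1, 1.8, 8.1]
grip_width: -0.001
t: 18.15
tool_pos: [0.4873, -0.261, 0.0799]
tcp_rot: [0.991, -0.137, 0.0, -0.001]
contact_force: [-3.9, 2.3, 13.6]
grip_width: -0.0
```

Firm stop at tip z 63 mm, which is the level handle, with 13.6 N. Retreating and checking.

```bash
python3 -m creep '[[0,[0,0,-3],0],[0,[0,0,-10],0],[0,[0,2,-30],0],[0,[0,10,-60],0],[0,[0,30,-95],0],[0,[0,60,-130],0],[0,[0,90,-155],0],[0,[0,115,-170],0],[0,[0,130,-175],0],[0,[0,130,-175],0],[0,[0,130,-175],0],[0,[0,130,-175],0]]'; python3 - <<'E'
from h import *
from workcell import vision
g=vision.grab_frame("scene");handle(g,"now")
t=vision.grab_frame("top");pickle.dump((g,t),open("end.pkl","wb"))
C=np.array([.552,-.0285]);a=np.radians(-105.76);ex=np.array([np.cos(a),np.sin(a)]);ey=np.array([-ex[1],ex[0]])
out=[]
for h,(x0,x1,y0,y1) in((t,(190,310,140,230)),(g,(160,310,172,285))):
    k=400/(x1-x0)*1.0;im=cv2.resize(h["color"][y0:y1,x0:x1],(400,300),interpolation=cv2.INTER_CUBIC)
    P=[np.r_[C+sx*.075*ex+sy*.028*ey,.038] for sx,sy in((1,1),(1,-1),(-1,-1),(-1,1))]
    q=(topix(h,P)+.5-[x0,y0])*[400/(x1-x0),300/(y1-y0)]
    cv2.polylines(im,[np.int32(q)],True,(255,255,0),1);out.append(im)
cv2.imwrite("pics/end.png",np.hstack(out)[:,:,::-1])
E
```

```text
t: 19.35
tool_pos: [0.4527, -0.384, 0.2517]
tcp_rot: [0.991, -0.136, -0.001, -0.001]
contact_force: [0.3, 0.3, 1.3]
grip_width: 0.002
now 141 red centroid 180.2 207.7 bbox 168 192 203 212
  elev 0.95 pred r=55,90,125 [197. 203.] [189.1 195.1] [181. 187.]
  elev 0.6 pred r=55,90,125 [193. 204.] [182.7 198.2] [172. 192.]
  elev 0.3 pred r=55,90,125 [191. 207.] [179.8 202.3] [168. 198.]
  elev 0.2 pred r=55,90,125 [191. 208.] [179.4 203.9] [168. 200.]
  elev 0.1 pred r=55,90,125 [191. 209.] [179.4 205.6] [168. 202.]
  elev 0.0 pred r=55,90,125 [191. 210.] [179.6 207.4] [168. 205.]
```

View pics/end.png

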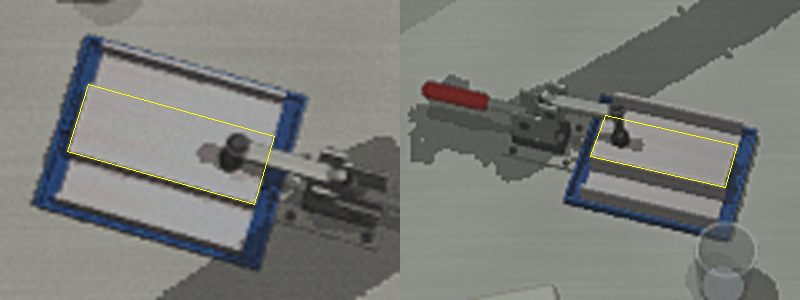

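The foot stands on the rail's web (top px ≈(235,150)), the handle is level, and the rail fills the predicted home outline in both views.

```bash
python3 -c "
from workcell import ctrl
print(ctrl.close_job())"
```

```text
the job is handed in; nothing more can be done
None
```

The rail is in the tray, clamped, and the job is handed in at about 19.5 s of the 51 s allowed. I took the open-side-down rail from the bench, turned it, lowered it between the base rails and let go. I then pressed the red handle down to its stop and backed the arm away.

**Seating:** the descent stopped at the expected height (TCP z 31.5 mm) with 7.7 N. Before the last lowering the rail was centred across within about 0.3 mm. Its end was 1.2 mm off the base rails' ends, and I corrected that by 1 mm while lowering. I did not remeasure the end offset afterwards. In the last pictures the rail fills the predicted home outline in both views.

**Clamp:** the handle reached a firm stop with the fingertips at z 63 mm, the height for a level handle, at 13.6 N. After release the camera put the handle at about 0 to 0.03 rad elevation. That is past dead centre, which is at 0.08 rad elevation. The foot stands on the rail's web.

**Disagreements:**
- The wrist view put the tray's end about 2 mm from where the top camera did, and I followed the base rails' ends instead.
- The closing force on the handle read lower than the 3 to 8 N stated, about 0 to 1.5 N at the end of each press, though the handle followed.
- One top-view check of the handle failed because it found no red pixels behind the arm; I used the scene view instead.

The other bench rail, the amber bottle and the glass jar were not touched. I saw no sign that they moved, but I did not remeasure them.

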